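# Move four cells from the charging rack to the test rack in reverse order

## Task

Move the four battery cells from the charging rack to the empty test rack, one to a well and in reverse order: the cell that starts nearest the charging rack's brass post goes into the well farthest from the test rack's brass post, the next one into the next well, and so on until the cell that starts farthest from the one post stands nearest the other. Leave every cell standing upright on the floor of its well; the white collars stay where they are.

Things in the scene. Friction and masses are not known exactly. Their poses are not given: they have to be found in the camera images.
- charge_rack: Charging rack: grey, four wells in a row, a collar with a cell in each at the start, left or right of the test rack; fixed. Wells 42 mm square inside, centred at x 0, y -75, -25, 25, 75 mm; floor 6 mm, walls 14 mm above the table. Rack x -30 to 30, y -106 to 134. At its +y end (y 119): black block 20 high, upright brass post 12 thick, top 46. Origin: mid-row, table height; z up. 
- test_rack: Test rack: same shape as the charging rack, four wells in a row, empty at the start; fixed. Wells 42 mm square inside, centred at x 0, y -75, -25, 25, 75 mm; floor 6 mm, walls 14 mm above the table. Rack x -30 to 30, y -106 to 134. At its +y end (y 119): black block 20 high, upright brass post 12 thick, top 46. Origin: mid-row, table height; z up. 
- cell_wide: Round battery cell, blue sleeve, steel button on top, standing upright and loose: 26 mm diameter, 65 mm high (the thickest cell), under 115 g. Origin: centre of its underside; z along the cell, up when it stands. At the start it stands in collar_wide on the floor of one of the charging rack's wells.
- cell_short: Round battery cell, blue sleeve, steel button on top, standing upright and loose: 22 mm diameter, 43 mm high (the shortest cell), under 115 g. Origin: centre of its underside; z along the cell, up when it stands. At the start it stands in collar_short on the floor of one of the charging rack's wells.
- cell_tall: Round battery cell, blue sleeve, steel button on top, standing upright and loose: 18 mm diameter, 65 mm high (slim and as tall as the thickest one), under 115 g. Origin: centre of its underside; z along the cell, up when it stands. At the start it stands in collar_tall on the floor of one of the charging rack's wells.
- cell_thin: Round battery cell, blue sleeve, steel button on top, standing upright and loose: 14 mm diameter, 50 mm high (the thinnest cell), under 115 g. Origin: centre of its underside; z along the cell, up when it stands. At the start it stands in collar_thin on the floor of one of the charging rack's wells.
- collar_wide: White ring, 39 mm outside, 30 mm bore, 7 mm high (top 13 mm above the table), fixed in a well of the charging rack round cell_wide; it stays there and so marks the well in which that cell stood at the start. Origin: centre of its underside, on the well's floor.
- collar_short: White ring, 39 mm outside, 26 mm bore, 7 mm high (top 13 mm above the table), fixed in a well of the charging rack round cell_short; it stays there and so marks the well in which that cell stood at the start. Origin: centre of its underside, on the well's floor.
- collar_tall: White ring, 39 mm outside, 22 mm bore, 7 mm high (top 13 mm above the table), fixed in a well of the charging rack round cell_tall; it stays there and so marks the well in which that cell stood at the start. Origin: centre of its underside, on the well's floor.
- collar_thin: White ring, 39 mm outside, 18 mm bore, 7 mm high (top 13 mm above the table), fixed in a well of the charging rack round cell_thin; it stays there and so marks the well in which that cell stood at the start. Origin: centre of its underside, on the well's floor.

How it is judged:
At the end, for the whole second after the job is handed in: Every cell stands upright (0.1 rad), released and at rest, on the floor of a test rack well (height within 3 mm, centre within 16 mm of the well's centre along each rack axis), its y in the test rack the opposite of its starting y in the charging rack, which its collar marks (((y of collar_wide in the frame of charge_rack between -0.087 and -0.063 m and y of cell_wide in the frame of test_rack between 0.059 and 0.091 m) or (y of collar_wide in the frame of charge_rack between -0.037 and -0.013 m and y of cell_wide in the frame of test_rack between 0.009 and 0.041 m) or (y of collar_wide in the frame of charge_rack between 0.013 and 0.037 m and y of cell_wide in the frame of test_rack between -0.041 and -0.009 m) or (y of collar_wide in the frame of charge_rack between 0.063 and 0.087 m and y of cell_wide in the frame of test_rack between -0.091 and -0.059 m)) and x of cell_wide in the frame of test_rack between -0.016 and 0.016 m and z of cell_wide in the frame of test_rack between 0.003 and 0.009 m and angle between each of cell_wide, cell_short, cell_tall, cell_thin's own z axis and vertical below 0.1 rad and linear speed of each of cell_wide, cell_short, cell_tall, cell_thin below 0.02 m/s and angular speed of each of cell_wide, cell_short, cell_tall, cell_thin below 0.3 rad/s and ((y of collar_short in the frame of charge_rack between -0.087 and -0.063 m and y of cell_short in the frame of test_rack between 0.059 and 0.091 m) or (y of collar_short in the frame of charge_rack between -0.037 and -0.013 m and y of cell_short in the frame of test_rack between 0.009 and 0.041 m) or (y of collar_short in the frame of charge_rack between 0.013 and 0.037 m and y of cell_short in the frame of test_rack between -0.041 and -0.009 m) or (y of collar_short in the frame of charge_rack between 0.063 and 0.087 m and y of cell_short in the frame of test_rack between -0.091 and -0.059 m)) and x of cell_short in the frame of test_rack between -0.016 and 0.016 m and z of cell_short in the frame of test_rack between 0.003 and 0.009 m and ((y of collar_tall in the frame of charge_rack between -0.087 and -0.063 m and y of cell_tall in the frame of test_rack between 0.059 and 0.091 m) or (y of collar_tall in the frame of charge_rack between -0.037 and -0.013 m and y of cell_tall in the frame of test_rack between 0.009 and 0.041 m) or (y of collar_tall in the frame of charge_rack between 0.013 and 0.037 m and y of cell_tall in the frame of test_rack between -0.041 and -0.009 m) or (y of collar_tall in the frame of charge_rack between 0.063 and 0.087 m and y of cell_tall in the frame of test_rack between -0.091 and -0.059 m)) and x of cell_tall in the frame of test_rack between -0.016 and 0.016 m and z of cell_tall in the frame of test_rack between 0.003 and 0.009 m and ((y of collar_thin in the frame of charge_rack between -0.087 and -0.063 m and y of cell_thin in the frame of test_rack between 0.059 and 0.091 m) or (y of collar_thin in the frame of charge_rack between -0.037 and -0.013 m and y of cell_thin in the frame of test_rack between 0.009 and 0.041 m) or (y of collar_thin in the frame of charge_rack between 0.013 and 0.037 m and y of cell_thin in the frame of test_rack between -0.041 and -0.009 m) or (y of collar_thin in the frame of charge_rack between 0.063 and 0.087 m and y of cell_thin in the frame of test_rack between -0.091 and -0.059 m)) and x of cell_thin in the frame of test_rack between -0.016 and 0.016 m and z of cell_thin in the frame of test_rack between 0.003 and 0.009 m); the robot touches nothing.
It also fails if it takes over 109 s, if anything falls off the work surface, if the arm or the gripper's body presses on something with over 40 N, if the wrist force passes 120 N, or if a joint passes its speed limit or range.

## Robot

A 7-joint arm with a two-finger parallel gripper is mounted at the origin on a cart in front of the work surface, level with it; the furniture and walls round the work are solid. World frame = base frame: x ahead of the robot, y to its left, z up, the work surface at z = 0. Lengths are in m, angles in rad, forces in N, time in s.
With the tool pointing down it reaches from about 0.4 to 0.875 m from the base axis. Payload 19.3 kg.
Tool frame: the origin (TCP) lies at the very end of the fingers, on their centre line; the grasp point (between the pads) lies 19 mm behind it; z points along the fingers, y is the line along which they close (so a half turn about z gives the same grasp; the last joint's range is limited). The gripper opens to 85 mm and grips with 20 to 120 N. Pads are 22 mm wide; open, the fingers measure 114 mm over their backs; the gripper's body (76 mm by 85 mm) begins 54 mm behind the grasp point. The pads swing forward as they close: fully open they stand 13 mm farther back than shut.
Start: joints at [1.207, 0.521, -0.036, 1.599, 0.021, 1.021, -0.113], TCP at [0.181, -0.598, 0.231] pointing down, gripper open.
Joint ranges: [-2.91, 2.91], [-0.3, 2.13], [-1.5, 1.42], [0.17, 2.43], [-1.26, 4.41], [0.16, 1.93], [-2.52, 2.52]. Speed limits (rad/s): [1.89, 1.89, 2.39, 2.39, 3.01, 3.01, 3.01].

## Interface

Orientations are given as [roll, pitch, yaw] about the fixed x, y, z axes, in that order (R = Rz(yaw) Ry(pitch) Rx(roll)).
In Python, from workcell import bot gives the robot as it stands.
- The arm moves only by the shell command python3 -m crank 'ROWS' [FORCE]. ROWS is a JSON object of lists of equal length, an entry for each row: "travel": the shift along the world's x, y, z in cm, a list of three; "turn": the turn, a rotation vector about the world's x, y, z in degrees, a list of three; "gripper": the closure, from 0 (fully open) to 1 (shut). A call has exactly 5 rows; each row is the pose to reach, as a shift and turn from the pose commanded when the call began; what a row does not reach only later rows make up. A row lasts 1/10 s, in which the tool goes at most 50 mm and 8.59 degrees, less where a joint would pass 70% of its speed; a pose out of reach is approached as far as the arm can. A call with a gripper value outside its range is refused whole. The fingers move at their own pace and stop on an object; FORCE is the grip in N (left out, the last holds). Time passes only in rows, so rows that repeat a pose let the fingers close, or fill a call up. It gives the time, the measured TCP pose, the force, the opening and the grip force at its end, in the units of the state.
- bot.observe(): the state, without advancing time (a new reading comes with each control period).
- bot.grab_frame(name): name is "side" or "top"; returns a dict with "pixels" (400x640x3 uint8, red, green, blue), "fx", "fy", "cx", "cy" (pixels), "extrinsics" (4x4, takes a point from world to camera coordinates). Camera axes: x right, y down, z forward; pixel columns grow to the right and rows downward; lengths in m; the calibration is good to about 2 mm. A picture is of the moment at which its call begins. There is no depth.
- bot.job_done(): hands the job in; it is judged then, once.
The state is a dict: "clock": time; "qpos": joint angles; "qd": joint speeds; "joint_efforts": joint torques, N m; "position": TCP position; "tool_rot": TCP orientation; "force": force on the tool from outside, world axes, zero at the start; "moment": the same for the moment, N m; "grip_width": finger opening in m; "finger_force": force on a finger pad.
Only numpy, scipy, OpenCV 4.12 (cv2) and the standard library are available. Lean on these libraries where they do the work, as an engineer would, in place of code of your own. Each camera call takes 0.05 s, during which the arm holds its last target. There are 200 camera calls.

## Working session

There is one attempt and no reset: what is moved stays moved. The work goes in short steps, Python scripts to look and compute and a shell command to move; the robot and the scene stay as the last step left them, time stands still between calls to the robot, and variables do not carry over. Pictures are saved under pics/ and viewed, at most 14 in all, crops included, and the job is handed in when it is done.

```bash
mkdir -p pics
python3 - <<'E'
from workcell import bot
import cv2,numpy as np
for n in ("top","side"):
    f=bot.grab_frame(n); cv2.imwrite(f"pics/{n}0.png",f["pixels"][:,:,::-1])
    print(n,f["fx"],f["fy"],f["cx"],f["cy"],np.round(f["extrinsics"],4).tolist())
print(bot.observe())
E
```

```text
top 427.13743173928765 427.13743173928765 316.0505511553332 197.4868007044354 [[0.0161, -0.9997, -0.0158, -0.0401], [-0.9872, -0.0134, -0.1589, 0.517], [0.1586, 0.0181, -0.9872, 0.9334], [0.0, 0.0, 0.0, 1.0]]
side 396.3754307958829 396.3754307958829 321.59750109311125 200.4904387635281 [[-0.9634, -0.2678, -0.014, 0.4849], [-0.1575, 0.607, -0.7789, 0.1284], [0.2171, -0.7482, -0.627, 0.773], [0.0, 0.0, 0.0, 1.0]]
{'clock': 0.1, 'qpos': array([ 1.2067947 ,  0.52194536, -0.03633067,  1.59992649,  0.02114679,
        1.02107663, -0.11281694]), 'qd': array([-0.00206852, -0.00187696,  0.00131752, -0.00087061, -0.00113009,
        0.00130001,  0.00086242]), 'joint_efforts': array([ 4.04030696e-03, -9.28480268e+01,  1.98434561e+00, -3.70527864e+01,
        1.81219471e-02,  5.39122178e-03, -1.04241217e-04]), 'position': array([ 0.18089861, -0.59795101,  0.23079764]), 'tool_rot': array([-3.14061880e+00,  1.96202285e-05,  2.93748267e-01]), 'force': array([ 0.43344358, -0.27354094, -1.19178459]), 'moment': array([ 0.02867273, -0.0091953 , -0.00927795]), 'finger_force': 0.0, 'grip_width': 0.08554686651328494}
```

View pics/top0.png

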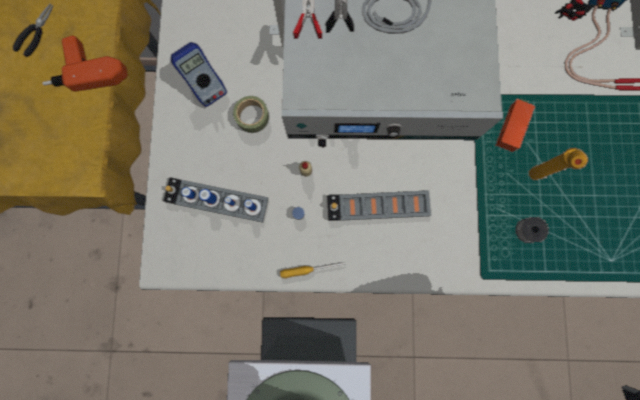

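View pics/side0.png

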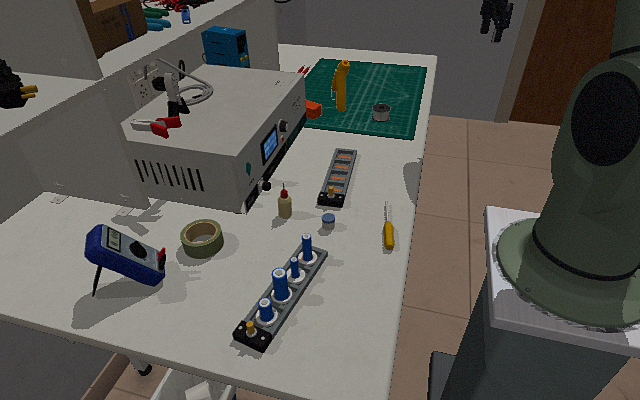

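The top view shows the charging rack at (165–268, 178–222), post on the left at (168,188), and the test rack at (323–431, 190–220), post on the left at (334,205). In the side view the cells from the post run short (265,310), wide (280,285), thin (294,267), tall (306,250).

Run:
```python
import cv2,numpy as np
t=cv2.imread("pics/top0.png"); s=cv2.imread("pics/side0.png")
z=lambda im,x,y,w,h,k:cv2.resize(im[y:y+h,x:x+w],None,fx=k,fy=k,interpolation=cv2.INTER_NEAREST)
a=z(t,157,172,120,56,6)
b=z(t,317,180,120,46,6)
cv2.imwrite("pics/c1.png",cv2.copyMakeBorder(np.vstack([a[:300],b[:276]]),0,0,0,0,0))
c=z(s,228,226,110,130,4.5); d=z(s,312,142,56,72,4.5)
d=cv2.copyMakeBorder(d,0,c.shape[0]-d.shape[0],0,0,0)
cv2.imwrite("pics/c2.png",np.hstack([c,d]))
for p in [(215,214),(262,218),(374,193),(374,205),(300,230),(353,206)]:print(p,t[p[1],p[0]])
```

```text
(215, 214) [147 151 152]
(262, 218) [101  98  94]
(374, 193) [122 120 117]
(374, 205) [ 78 111 170]
(300, 230) [148 154 154]
(353, 206) [ 82 111 173]
```

View pics/c1.png

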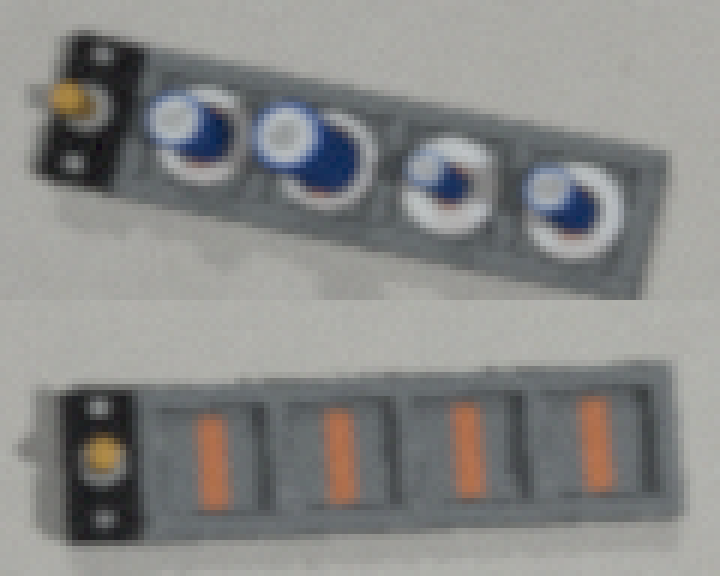

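View pics/c2.png

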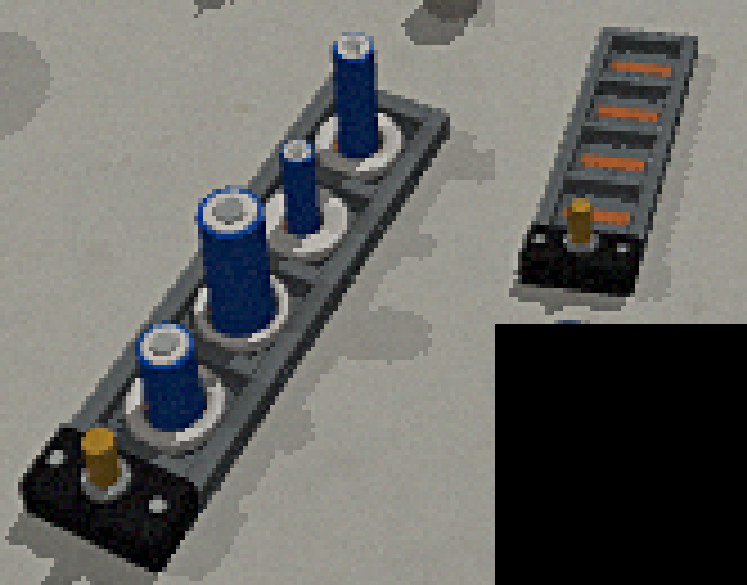

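Zoomed: from the charging post the order is short, wide, thin, tall (top-face centres in the top crop ≈ (178,118), (289,133), (426,165), (550,187)/6). Orange strips mark the test well floors, with the post on the left.

```bash
cat > h.py <<'E'
import cv2,numpy as np
from workcell import bot
def cast(f,uv,z):
    E=f["extrinsics"];R,t=E[:3,:3],E[:3,3];c=-R.T@t
    d=R.T@np.array([(uv[0]-f["cx"])/f["fx"],(uv[1]-f["cy"])/f["fy"],1]); return (c+d*(z-c[2])/d[2])[:2]
def fit(P,L):  # rigid 2D fit of local points L to P
    a,b=P-P.mean(0),L-L.mean(0); yaw=np.arctan2((b[:,0]*a[:,1]-b[:,1]*a[:,0]).sum(),(a*b).sum())
    R=np.array([[np.cos(yaw),-np.sin(yaw)],[np.sin(yaw),np.cos(yaw)]]); o=P.mean(0)-R@L.mean(0)
    return o,yaw,R,np.linalg.norm(P-o-L@R.T,axis=1)
E
python3 - <<'E'
from h import *
T,S=bot.grab_frame("top"),bot.grab_frame("side")
def blobs(f,lo,hi,box,n):
    x,y,w,h=box; m=cv2.inRange(cv2.cvtColor(f["pixels"],cv2.COLOR_RGB2HSV)[y:y+h,x:x+w],lo,hi)
    k,_,st,c=cv2.connectedComponentsWithStats(m); i=np.argsort(-st[1:,4])[:n]+1
    return c[i]+[x,y],st[i,4]
o=((4,80,60),(16,255,255))
W=np.array([[0,.075],[0,.025],[0,-.025],[0,-.075]])
for f,b,key in((T,(340,180,100,46),lambda p:p[0]),(S,(312,142,56,60),lambda p:-p[1])):
    c,a=blobs(f,*o,b,4); c=np.array(sorted(c.tolist(),key=key)); P=np.array([cast(f,u,.0065) for u in c])
    r=fit(P,W); print("test",a,P.round(4).tolist(),r[0].round(4),r[1],r[3].round(4))
t=np.array([[178,118],[289,133],[426,165],[550,187]])/6+[156.6,171.6]
s=np.array([[165,343],[230,210],[296,150],[353,45]])/4.5+[227.6,225.6]
z=[.049,.071,.056,.071]
Q=[]
for f,c in((T,t),(S,s)):
    P=np.array([cast(f,u,h) for u,h in zip(c,z)]); Q.append(P); r=fit(P,W); print("charge",P.round(4).tolist(),r[0].round(4),r[1],r[3].round(4))
# post tops z .046
for n,uT in(("charge",(68/6+156.6,98/6+171.6)),("test",(103/6+316.6,(452-300)/6+179.6+0))): print(n,"post",cast(T,uT,.046))
print("post side",cast(S,(100/4.5+227.6,440/4.5+225.6),.046),cast(S,(580/4.5-495/4.5+311.6,205/4.5+141.6),.046))
E
```

```text
test [71 69 69 69] [[0.5021, -0.1167], [0.5062, -0.1665], [0.5085, -0.2167], [0.5116, -0.2665]] [ 0.5071 -0.1916] 0.0615139655109969 [0.0004 0.0006 0.0002 0.0001]
test [38 32 31 25] [[0.4972, -0.1176], [0.5076, -0.1671], [0.5103, -0.217], [0.5141, -0.2665]] [ 0.5073 -0.192 ] 0.10746226547415276 [0.0021 0.0029 0.0004 0.0012]
charge [[0.5266, 0.2634], [0.5178, 0.2145], [0.5088, 0.1664], [0.4989, 0.1167]] [0.513  0.1902] -0.18668168571114593 [0.0006 0.0004 0.0008 0.0003]
charge [[0.5276, 0.2654], [0.5183, 0.2165], [0.5092, 0.1679], [0.4998, 0.1184]] [0.5138 0.1921] -0.1867721205497939 [0.0004 0.0001 0.0004 0.    ]
charge post [0.53430934 0.30705952]
test post [ 0.50023996 -0.07288131]
post side [0.5353935  0.30803902] [ 0.50170776 -0.07269893]
```

Both views agree within 2 mm, and the spacings fit 50 mm. Charging rack: (0.5134, 0.1911), yaw −10.7°. Test rack: (0.5072, −0.1918), yaw +3.5°. I'll grip across the row and approach the tall cell first.

```bash
python3 -m crank '{"travel":[[3,3,0],[6.5,6.5,0],[10,10,0],[13,13,0],[16,16,0]],"turn":[[0,0,6],[0,0,12],[0,0,18],[0,0,24],[0,0,30]],"gripper":[0,0,0,0,0]}' 40
python3 -m crank '{"travel":[[2,4,-0.6],[4,8,-1.2],[6,12,-1.8],[8,16,-2.4],[10,20,-3]],"turn":[[0,0,6],[0,0,12],[0,0,18],[0,0,24],[0,0,32.5]],"gripper":[0,0,0,0,0]}'
python3 -m crank '{"travel":[[0.8,4.4,-0.6],[1.6,8.8,-1.2],[2.4,13.2,-1.8],[3.2,17.6,-2.4],[4,22,-3]],"turn":[[0,0,0],[0,0,0],[0,0,0],[0,0,0],[0,0,0]],"gripper":[0,0,0,0,0]}'
python3 -m crank '{"travel":[[0.6,4.4,-0.6],[1.2,8.8,-1.2],[1.85,13.6,-2],[1.85,13.6,-2],[1.85,13.6,-2]],"turn":[[0,0,0],[0,0,0],[0,0,0],[0,0,0],[0,0,0]],"gripper":[0,0,0,0,0]}'
```

```text
clock: 0.7
position: [0.342, -0.4367, 0.2314]
tool_rot: [3.141, 0.0, 0.822]
force: [-0.3, -1.4, 0.1]
grip_width: 0.0856
finger_force: 0.0
clock: 1.2
position: [0.4415, -0.2366, 0.2012]
tool_rot: [3.141, 0.0, 1.389]
force: [1.3, -0.9, 0.3]
grip_width: 0.0857
finger_force: 0.0
clock: 1.7
position: [0.481, -0.0165, 0.1711]
tool_rot: [3.141, 0.0, 1.384]
force: [0.4, -0.6, -0.0]
grip_width: 0.0851
finger_force: 0.0
clock: 2.2
position: [0.4992, 0.1189, 0.1509]
tool_rot: [-3.141, 0.0, 1.387]
force: [0.5, -1.1, 0.6]
grip_width: 0.0854
finger_force: 0.0
```

```bash
python3 -m crank '{"travel":[[0,0,-3],[0,0,-6],[0,0,-9],[0,0,-11.5],[0,0,-11.5]],"turn":[[0,0,0],[0,0,0],[0,0,0],[0,0,0],[0,0,0]],"gripper":[0,0,0,0,0]}'
python3 -m crank '{"travel":[[0,0,0],[0,0,0],[0,0,0],[0,0,0],[0,0,0]],"turn":[[0,0,0],[0,0,0],[0,0,0],[0,0,0],[0,0,0]],"gripper":[0.4,0.6,0.8,0.9,1]}' 40
python3 -m crank '{"travel":[[0,0,0],[0,0,0],[0,0,0],[0,0,0],[0,0,0]],"turn":[[0,0,0],[0,0,0],[0,0,0],[0,0,0],[0,0,0]],"gripper":[1,1,1,1,1]}'
```

```text
clock: 2.7
position: [0.498, 0.1161, 0.0341]
tool_rot: [-3.138, 0.002, 1.383]
force: [-0.5, 0.3, -0.1]
grip_width: 0.0856
finger_force: 0.0
clock: 3.2
position: [0.4999, 0.1178, 0.037]
tool_rot: [3.141, -0.0, 1.384]
force: [-0.9, -0.5, 11.7]
grip_width: 0.0166
finger_force: 38.7
clock: 3.7
position: [0.4999, 0.1178, 0.037]
tool_rot: [3.141, -0.0, 1.385]
force: [-0.5, -0.5, 11.1]
grip_width: 0.0169
finger_force: 38.7
```

```bash
python3 -m crank '{"travel":[[0,0,2],[0,0,5],[0,0,8],[0,0,11],[0,0,11.5]],"turn":[[0,0,0],[0,0,0],[0,0,0],[0,0,0],[0,0,0]],"gripper":[1,1,1,1,1]}'
python3 -m crank '{"travel":[[0,-1.5,0],[0,-4,0],[0,-7,0],[0,-10,0],[0.1,-13,0]],"turn":[[0,0,2],[0,0,4],[0,0,7],[0,0,10],[0,0,14.2]],"gripper":[1,1,1,1,1]}'
python3 -m crank '{"travel":[[0,-3,0],[0.1,-6,0],[0.2,-9,0],[0.2,-10.3,0],[0.2,-10.5,0]],"turn":[[0,0,0],[0,0,0],[0,0,0],[0,0,0],[0,0,0]],"gripper":[1,1,1,1,1]}'
python3 - <<'E'
from h import *
a,b=[bot.grab_frame(n)["pixels"] for n in("side","top")]
z=lambda im,x,y,w,h,k:cv2.resize(im[y:y+h,x:x+w],None,fx=k,fy=k)
cv2.imwrite("pics/g1.png",np.hstack([z(a,270,60,130,180,3),z(b,300,150,130,180,3)])[:,:,::-1])
E
```

```text
clock: 4.2
position: [0.5007, 0.1182, 0.1544]
tool_rot: [3.138, -0.002, 1.384]
force: [-0.1, 0.1, -1.2]
grip_width: 0.017
finger_force: 39.1
clock: 4.7
position: [0.5001, -0.0134, 0.151]
tool_rot: [-3.141, 0.0, 1.635]
force: [0.3, -1.3, -1.1]
grip_width: 0.0166
finger_force: 39.1
clock: 5.2
position: [0.5021, -0.1186, 0.1509]
tool_rot: [-3.141, 0.0, 1.63]
force: [0.2, -0.3, -0.2]
grip_width: 0.0167
finger_force: 39.1
```

View pics/g1.png

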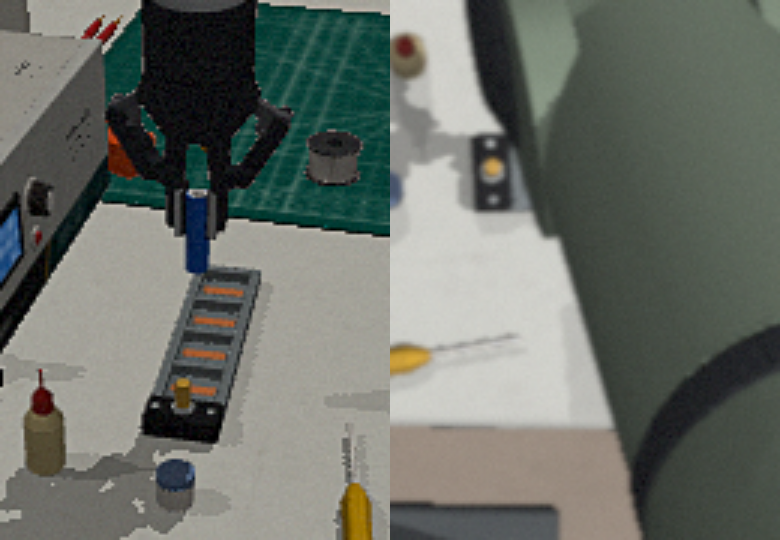

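The tall cell is held upright (side crop (197,230)) above the test rack. Lower and release it.

```bash
python3 -m crank '{"travel":[[0,0,-3],[0,0,-6],[0,0,-9],[0,0,-10.5],[0,0,-11.3]],"turn":[[0,0,0],[0,0,0],[0,0,0],[0,0,0],[0,0,0]],"gripper":[1,1,1,1,1]}'
python3 -m crank '{"travel":[[0,0,-0.1],[0,0,-0.1],[0,0,-0.1],[0,0,-0.1],[0,0,-0.1]],"turn":[[0,0,0],[0,0,0],[0,0,0],[0,0,0],[0,0,0]],"gripper":[1,1,1,0.7,0.6]}'
python3 -m crank '{"travel":[[0,0,0],[0,0,0],[0,0,0],[0,0,0],[0,0,0]],"turn":[[0,0,0],[0,0,0],[0,0,0],[0,0,0],[0,0,0]],"gripper":[0.4,0.2,0,0,0]}'
python3 -m crank '{"travel":[[0,0,2],[0,0,5],[0,0,8],[0,0,11],[0,0,11.4]],"turn":[[0,0,0],[0,0,0],[0,0,0],[0,0,0],[0,0,0]],"gripper":[0,0,0,0,0]}'
python3 -m crank '{"travel":[[0,4,0],[0,8,0],[0.1,13,0],[0.1,17,0],[0.1,20,0]],"turn":[[0,0,-2],[0,0,-4],[0,0,-7],[0,0,-10],[0,0,-14.2]],"gripper":[0,0,0,0,0]}'
python3 - <<'E'
from h import *
a,b=[bot.grab_frame(n)["pixels"] for n in("side","top")]
z=lambda im,x,y,w,h,k:cv2.resize(im[y:y+h,x:x+w],None,fx=k,fy=k)
cv2.imwrite("pics/g2.png",np.hstack([z(a,230,120,140,180,2.8),z(b,310,150,130,180,2.8)])[:,:,::-1])
E
```

```text
clock: 5.8
position: [0.502, -0.1154, 0.037]
tool_rot: [-3.14, -0.001, 1.635]
force: [0.2, -0.3, 3.4]
grip_width: 0.0165
finger_force: 39.6
clock: 6.3
position: [0.5027, -0.1173, 0.0377]
tool_rot: [3.141, 0.0, 1.632]
force: [0.1, -0.5, -0.2]
grip_width: 0.0342
finger_force: 0.0
clock: 6.8
position: [0.5025, -0.1172, 0.0373]
tool_rot: [-3.142, -0.0, 1.632]
force: [0.0, 0.4, -0.0]
grip_width: 0.0855
finger_force: 0.0
clock: 7.3
position: [0.5038, -0.1175, 0.1543]
tool_rot: [3.137, 0.001, 1.632]
force: [1.2, 0.3, 0.0]
grip_width: 0.0854
finger_force: 0.0
clock: 7.8
position: [0.5029, 0.0855, 0.1508]
tool_rot: [-3.141, -0.0, 1.384]
force: [0.8, -0.3, -0.2]
grip_width: 0.0852
finger_force: 0.0
```

View pics/g2.png

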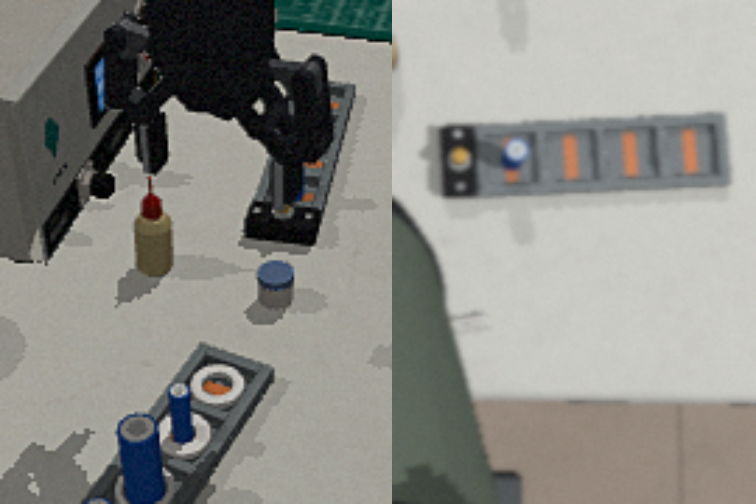

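The tall cell stands in the test well next to the post (top crop (515,152)), and its collar is empty. Next is the thin cell.

```bash
python3 -m crank '{"travel":[[0.2,3,0],[0.4,6,0],[0.56,8.4,0],[0.56,8.4,0],[0.56,8.4,-2]],"turn":[[0,0,0],[0,0,0],[0,0,0],[0,0,0],[0,0,0]],"gripper":[0,0,0,0,0]}'
python3 -m crank '{"travel":[[0,0,-3],[0,0,-6],[0,0,-9],[0,0,-10.9],[0,0,-10.9]],"turn":[[0,0,0],[0,0,0],[0,0,0],[0,0,0],[0,0,0]],"gripper":[0,0,0,0,0.2]}'
python3 -m crank '{"travel":[[0,0,0],[0,0,0],[0,0,0],[0,0,0],[0,0,0]],"turn":[[0,0,0],[0,0,0],[0,0,0],[0,0,0],[0,0,0]],"gripper":[0.4,0.6,0.8,0.9,1]}' 40
python3 -m crank '{"travel":[[0,0,0],[0,0,0],[0,0,0],[0,0,1],[0,0,3]],"turn":[[0,0,0],[0,0,0],[0,0,0],[0,0,0],[0,0,0]],"gripper":[1,1,1,1,1]}'
```

```text
clock: 8.4
position: [0.5101, 0.1668, 0.1322]
tool_rot: [3.139, -0.001, 1.386]
force: [0.1, 0.1, -0.5]
grip_width: 0.0856
finger_force: 0.0
clock: 8.9
position: [0.5076, 0.1651, 0.0198]
tool_rot: [-3.138, 0.003, 1.385]
force: [-0.2, -0.7, 0.6]
grip_width: 0.0732
finger_force: 0.0
clock: 9.4
position: [0.5095, 0.1668, 0.0231]
tool_rot: [3.14, -0.0, 1.384]
force: [-1.5, -1.0, 10.0]
grip_width: 0.0126
finger_force: 38.9
clock: 9.9
position: [0.5084, 0.1666, 0.0524]
tool_rot: [-3.14, 0.001, 1.385]
force: [-0.4, 0.2, -0.3]
grip_width: 0.0128
finger_force: 39.0
```

```bash
python3 -m crank '{"travel":[[0,0,3],[0,0,6],[0,0,9.9],[0,-2,9.9],[0,-5,9.9]],"turn":[[0,0,0],[0,0,0],[0,0,0],[0,0,0],[0,0,0]],"gripper":[1,1,1,1,1]}'
python3 -m crank '{"travel":[[0,-4,0],[0,-8,0],[0,-12,0],[0,-16,0],[-0.2,-20,0]],"turn":[[0,0,3],[0,0,6],[0,0,9],[0,0,12],[0,0,14.2]],"gripper":[1,1,1,1,1]}'
python3 -m crank '{"travel":[[0,-3,0],[0,-6,0],[-0.1,-8.4,0],[-0.1,-8.4,0],[-0.1,-8.4,0]],"turn":[[0,0,0],[0,0,0],[0,0,0],[0,0,0],[0,0,0]],"gripper":[1,1,1,1,1]}'
python3 -m crank '{"travel":[[0,0,-3],[0,0,-6],[0,0,-9],[0,0,-12],[0,0,-12.6]],"turn":[[0,0,0],[0,0,0],[0,0,0],[0,0,0],[0,0,0]],"gripper":[1,1,1,1,1]}'
python3 -m crank '{"travel":[[0,0,-0.2],[0,0,-0.2],[0,0,-0.2],[0,0,-0.2],[0,0,-0.2]],"turn":[[0,0,0],[0,0,0],[0,0,0],[0,0,0],[0,0,0]],"gripper":[1,1,1,0.7,0.6]}'
python3 -m crank '{"travel":[[0,0,0],[0,0,0],[0,0,0],[0,0,0],[0,0,0]],"turn":[[0,0,0],[0,0,0],[0,0,0],[0,0,0],[0,0,0]],"gripper":[0.4,0.2,0,0,0]}'
python3 -m crank '{"travel":[[0,0,2],[0,0,5],[0,0,8],[0,0,11],[0,0,12.8]],"turn":[[0,0,0],[0,0,0],[0,0,0],[0,0,0],[0,0,0]],"gripper":[0,0,0,0,0]}'
python3 -m crank '{"travel":[[0,4,0],[0,8,0],[0.1,13,0],[0.1,17,0],[0.1,20,0]],"turn":[[0,0,-2],[0,0,-4],[0,0,-7],[0,0,-10],[0,0,-14.2]],"gripper":[0,0,0,0,0]}'
python3 -m crank '{"travel":[[0.3,4,0],[0.6,8,0],[0.9,13,0],[1.1,17,0],[1.1,18.2,0]],"turn":[[0,0,0],[0,0,0],[0,0,0],[0,0,0],[0,0,0]],"gripper":[0,0,0,0,0]}'
python3 - <<'E'
from h import *
a,b=[bot.grab_frame(n)["pixels"] for n in("side","top")]
z=lambda im,x,y,w,h,k:cv2.resize(im[y:y+h,x:x+w],None,fx=k,fy=k)
cv2.imwrite("pics/g3.png",np.hstack([z(a,230,150,140,200,2.8),z(b,310,150,130,200,2.8)])[:,:,::-1])
E
```

```text
clock: 10.4
position: [0.5095, 0.1177, 0.1533]
tool_rot: [3.139, -0.002, 1.387]
force: [0.7, -0.8, -0.3]
grip_width: 0.0129
finger_force: 39.0
clock: 10.9
position: [0.5069, -0.0849, 0.1522]
tool_rot: [3.141, 0.0, 1.635]
force: [2.1, -0.0, 0.6]
grip_width: 0.0128
finger_force: 39.0
clock: 11.4
position: [0.506, -0.1673, 0.1518]
tool_rot: [3.141, -0.0, 1.632]
force: [0.4, 1.4, -0.3]
grip_width: 0.0128
finger_force: 39.0
clock: 11.9
position: [0.5049, -0.1654, 0.0232]
tool_rot: [-3.138, -0.002, 1.634]
force: [-0.1, -0.4, 0.5]
grip_width: 0.0125
finger_force: 39.1
clock: 12.4
position: [0.5064, -0.1674, 0.0239]
tool_rot: [3.141, 0.0, 1.632]
force: [-0.3, 0.3, -0.5]
grip_width: 0.0341
finger_force: 0.0
clock: 12.9
position: [0.5061, -0.1672, 0.0233]
tool_rot: [-3.142, -0.0, 1.632]
force: [0.0, -0.0, -0.0]
grip_width: 0.0853
finger_force: 0.0
clock: 13.4
position: [0.5065, -0.1673, 0.1534]
tool_rot: [3.14, 0.001, 1.632]
force: [0.4, -0.3, -0.5]
grip_width: 0.0856
finger_force: 0.0
clock: 13.9
position: [0.5068, 0.0355, 0.1514]
tool_rot: [3.142, -0.001, 1.384]
force: [1.3, -0.6, 0.5]
grip_width: 0.0856
finger_force: 0.0
clock: 14.4
position: [0.5173, 0.2197, 0.1514]
tool_rot: [-3.141, -0.002, 1.389]
force: [0.3, -0.9, -0.6]
grip_width: 0.0852
finger_force: 0.0
```

View pics/g3.png

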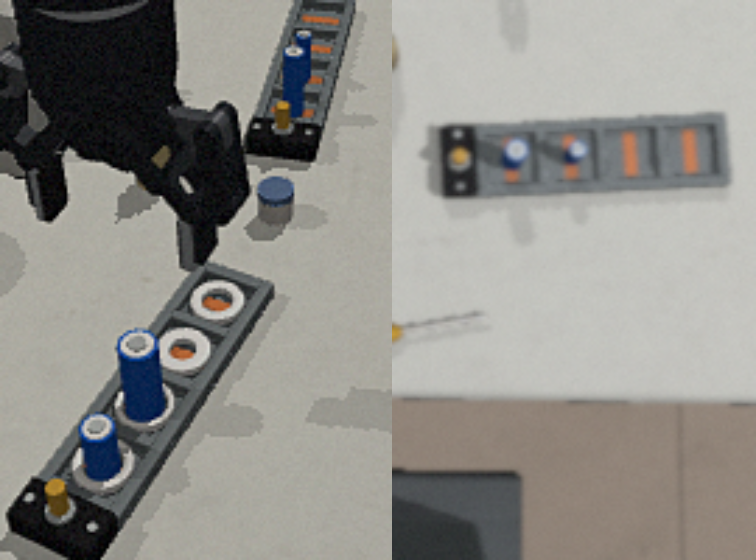

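Thin is placed (top crop (575,150)). Next is the wide cell.

```bash
python3 -m crank '{"travel":[[0,0,0],[0,0,0],[0,0,-3],[0,0,-6],[0,0,-9]],"turn":[[0,0,0],[0,0,0],[0,0,0],[0,0,0],[0,0,0]],"gripper":[0,0,0,0,0]}'
python3 -m crank '{"travel":[[0,0,-2.4],[0,0,-2.4],[0,0,-2.4],[0,0,-2.4],[0,0,-2.4]],"turn":[[0,0,0],[0,0,0],[0,0,0],[0,0,0],[0,0,0]],"gripper":[0,0.2,0.4,0.6,0.8]}' 40
python3 -m crank '{"travel":[[0,0,0],[0,0,0],[0,0,0],[0,0,1],[0,0,3]],"turn":[[0,0,0],[0,0,0],[0,0,0],[0,0,0],[0,0,0]],"gripper":[1,1,1,1,1]}'
python3 -m crank '{"travel":[[0,0,3],[0,0,6],[0,0,8.4],[0,-2,8.4],[0,-5,8.4]],"turn":[[0,0,0],[0,0,0],[0,0,0],[0,0,0],[0,0,0]],"gripper":[1,1,1,1,1]}'
```

```text
clock: 15.0
position: [0.5185, 0.2131, 0.0605]
tool_rot: [3.141, 0.0, 1.382]
force: [0.6, -0.3, 0.8]
grip_width: 0.0854
finger_force: 0.0
clock: 15.5
position: [0.5188, 0.2148, 0.0386]
tool_rot: [3.14, -0.001, 1.384]
force: [-0.1, -0.2, 0.7]
grip_width: 0.0283
finger_force: 0.0
clock: 16.0
position: [0.5175, 0.2145, 0.0676]
tool_rot: [-3.14, 0.001, 1.385]
force: [0.3, 0.0, -1.1]
grip_width: 0.0248
finger_force: 39.3
clock: 16.5
position: [0.5182, 0.1658, 0.1531]
tool_rot: [3.14, -0.002, 1.387]
force: [0.2, -0.8, -1.2]
grip_width: 0.025
finger_force: 39.4
```

```bash
python3 -m crank '{"travel":[[0,-4,0],[0,-8,0],[-0.1,-12,0],[-0.2,-16,0],[-0.5,-20,0]],"turn":[[0,0,3],[0,0,6],[0,0,9],[0,0,12],[0,0,14.2]],"gripper":[1,1,1,1,1]}'
python3 -m crank '{"travel":[[0,-4,0],[-0.1,-8,0],[-0.2,-12,0],[-0.3,-15,0],[-0.4,-18.2,0]],"turn":[[0,0,0],[0,0,0],[0,0,0],[0,0,0],[0,0,0]],"gripper":[1,1,1,1,1]}'
python3 -m crank '{"travel":[[0,0,0],[0,0,0],[0,0,-3],[0,0,-6],[0,0,-9]],"turn":[[0,0,0],[0,0,0],[0,0,0],[0,0,0],[0,0,0]],"gripper":[1,1,1,1,1]}'
python3 -m crank '{"travel":[[0,0,-2.2],[0,0,-2.3],[0,0,-2.3],[0,0,-2.3],[0,0,-2.3]],"turn":[[0,0,0],[0,0,0],[0,0,0],[0,0,0],[0,0,0]],"gripper":[1,1,1,0.6,0.5]}'
python3 -m crank '{"travel":[[0,0,0],[0,0,0],[0,0,0],[0,0,0],[0,0,0]],"turn":[[0,0,0],[0,0,0],[0,0,0],[0,0,0],[0,0,0]],"gripper":[0.4,0.2,0,0,0]}'
python3 -m crank '{"travel":[[0,0,2],[0,0,5],[0,0,8],[0,0,11],[0,0,11.3]],"turn":[[0,0,0],[0,0,0],[0,0,0],[0,0,0],[0,0,0]],"gripper":[0,0,0,0,0]}'
python3 -m crank '{"travel":[[0,4,0],[0,8,0],[0.1,13,0],[0.1,17,0],[0.2,20,0]],"turn":[[0,0,-2],[0,0,-4],[0,0,-7],[0,0,-10],[0,0,-14.2]],"gripper":[0,0,0,0,0]}'
python3 -m crank '{"travel":[[0.3,4,0],[0.6,8,0],[0.9,13,0],[1.1,17,0],[1.2,21,0]],"turn":[[0,0,0],[0,0,0],[0,0,0],[0,0,0],[0,0,0]],"gripper":[0,0,0,0,0]}'
python3 -m crank '{"travel":[[0.2,4,0],[0.4,7.1,0],[0.4,7.1,0],[0.4,7.1,0],[0.4,7.1,0]],"turn":[[0,0,0],[0,0,0],[0,0,0],[0,0,0],[0,0,0]],"gripper":[0,0,0,0,0]}'
python3 - <<'E'
from h import *
a,b=[bot.grab_frame(n)["pixels"] for n in("side","top")]
z=lambda im,x,y,w,h,k:cv2.resize(im[y:y+h,x:x+w],None,fx=k,fy=k)
cv2.imwrite("pics/g4.png",np.hstack([z(a,230,150,140,200,2.8),z(b,310,150,130,200,2.8)])[:,:,::-1])
E
```

```text
clock: 17.0
position: [0.513, -0.0369, 0.1523]
tool_rot: [3.141, 0.0, 1.635]
force: [0.1, -0.3, -1.1]
grip_width: 0.025
finger_force: 39.4
clock: 17.5
position: [0.5088, -0.2187, 0.1523]
tool_rot: [3.141, 0.0, 1.632]
force: [1.1, 1.2, -0.6]
grip_width: 0.0248
finger_force: 39.4
clock: 18.0
position: [0.5095, -0.216, 0.0611]
tool_rot: [3.141, 0.0, 1.634]
force: [1.0, 0.1, -1.3]
grip_width: 0.0245
finger_force: 39.4
clock: 18.5
position: [0.5095, -0.2171, 0.0392]
tool_rot: [3.14, 0.0, 1.633]
force: [-0.6, -0.5, -0.5]
grip_width: 0.0425
finger_force: 0.0
clock: 19.0
position: [0.5091, -0.2173, 0.0383]
tool_rot: [-3.142, 0.0, 1.632]
force: [-0.8, 0.4, -0.1]
grip_width: 0.0856
finger_force: 0.0
clock: 19.5
position: [0.5105, -0.2177, 0.1545]
tool_rot: [3.138, 0.002, 1.632]
force: [0.2, -0.2, 0.1]
grip_width: 0.0853
finger_force: 0.0
clock: 20.0
position: [0.5106, -0.0145, 0.151]
tool_rot: [-3.141, -0.0, 1.384]
force: [0.5, 0.3, 0.3]
grip_width: 0.0852
finger_force: 0.0
clock: 20.5
position: [0.5228, 0.1946, 0.1509]
tool_rot: [-3.141, 0.0, 1.385]
force: [1.0, 0.0, -0.4]
grip_width: 0.0853
finger_force: 0.0
clock: 21.0
position: [0.5271, 0.2627, 0.1509]
tool_rot: [-3.141, 0.001, 1.384]
force: [0.5, -0.6, -0.7]
grip_width: 0.0853
finger_force: 0.0
```

View pics/g4.png

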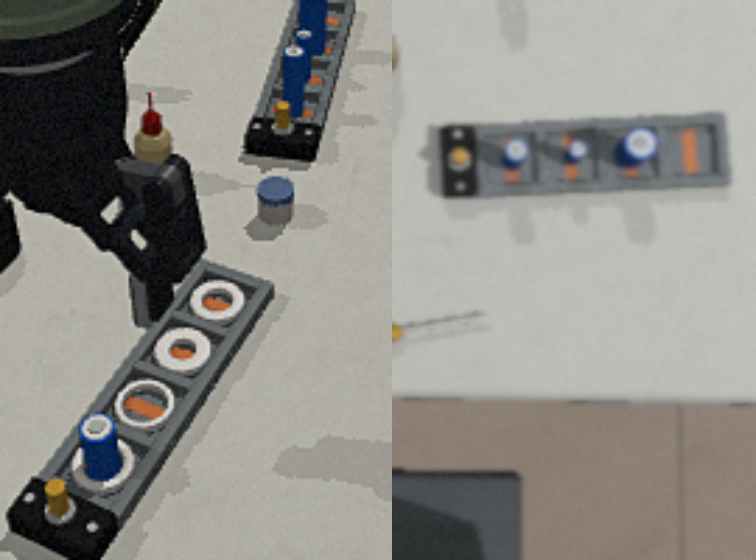

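Wide is placed (top crop (637,145)). Last is the short cell.

```bash
python3 -m crank '{"travel":[[0,0,-3],[0,0,-6],[0,0,-9],[0,0,-12],[0,0,-13.1]],"turn":[[0,0,0],[0,0,0],[0,0,0],[0,0,0],[0,0,0]],"gripper":[0,0,0,0,0]}'
python3 -m crank '{"travel":[[0,0,0],[0,0,0],[0,0,0],[0,0,0],[0,0,0]],"turn":[[0,0,0],[0,0,0],[0,0,0],[0,0,0],[0,0,0]],"gripper":[0,0.2,0.4,0.6,0.8]}' 40
python3 -m crank '{"travel":[[0,0,0],[0,0,0],[0,0,0],[0,0,1],[0,0,3]],"turn":[[0,0,0],[0,0,0],[0,0,0],[0,0,0],[0,0,0]],"gripper":[1,1,1,1,1]}'
python3 -m crank '{"travel":[[0,0,3],[0,0,6],[0,0,9],[0,-2,10.1],[0,-5,10.1]],"turn":[[0,0,0],[0,0,0],[0,0,0],[0,0,0],[0,0,0]],"gripper":[1,1,1,1,1]}'
```

```text
clock: 21.6
position: [0.5261, 0.2624, 0.018]
tool_rot: [-3.139, 0.002, 1.384]
force: [-0.1, 0.8, 0.6]
grip_width: 0.0856
finger_force: 0.0
clock: 22.1
position: [0.5275, 0.2639, 0.0211]
tool_rot: [3.141, -0.001, 1.384]
force: [-0.6, -1.2, -0.8]
grip_width: 0.0286
finger_force: 0.0
clock: 22.6
position: [0.5263, 0.2635, 0.0501]
tool_rot: [-3.14, 0.001, 1.385]
force: [-0.1, 0.0, 0.1]
grip_width: 0.0207
finger_force: 39.1
clock: 23.1
position: [0.5275, 0.2152, 0.1539]
tool_rot: [3.139, -0.003, 1.387]
force: [0.9, -0.8, -1.0]
grip_width: 0.0208
finger_force: 39.2
```

```bash
python3 -m crank '{"travel":[[0,-4,0],[0,-8,0],[-0.1,-12,0],[-0.2,-16,0],[-0.5,-20,0]],"turn":[[0,0,3],[0,0,6],[0,0,9],[0,0,12],[0,0,14.2]],"gripper":[1,1,1,1,1]}'
python3 -m crank '{"travel":[[0,-4,0],[-0.2,-8,0],[-0.4,-12,0],[-0.6,-16,0],[-0.8,-20,0]],"turn":[[0,0,0],[0,0,0],[0,0,0],[0,0,0],[0,0,0]],"gripper":[1,1,1,1,1]}'
python3 -m crank '{"travel":[[-0.1,-4,0],[-0.2,-8.1,0],[-0.2,-8.1,0],[-0.2,-8.1,-2],[-0.2,-8.1,-5]],"turn":[[0,0,0],[0,0,0],[0,0,0],[0,0,0],[0,0,0]],"gripper":[1,1,1,1,1]}'
python3 -m crank '{"travel":[[0,0,-3],[0,0,-6],[0,0,-7.8],[0,0,-8],[0,0,-8]],"turn":[[0,0,0],[0,0,0],[0,0,0],[0,0,0],[0,0,0]],"gripper":[1,1,1,1,1]}'
python3 -m crank '{"travel":[[0,0,0],[0,0,0],[0,0,0],[0,0,0],[0,0,0]],"turn":[[0,0,0],[0,0,0],[0,0,0],[0,0,0],[0,0,0]],"gripper":[0.7,0.6,0.4,0.2,0]}'
python3 -m crank '{"travel":[[0,0,0],[0,0,0],[0,0,3],[0,0,6],[0,0,9]],"turn":[[0,0,0],[0,0,0],[0,0,0],[0,0,0],[0,0,0]],"gripper":[0,0,0,0,0]}'
python3 -m crank '{"travel":[[0,0,3],[0,0,6],[0,3,6],[0,7,6],[0,11,6]],"turn":[[0,0,0],[0,0,0],[0,0,0],[0,0,0],[0,0,0]],"gripper":[0,0,0,0,0]}'
python3 -m crank '{"travel":[[0,4,0],[0,8,0],[0,13,0],[0,17,0],[0,20,0]],"turn":[[0,0,0],[0,0,0],[0,0,0],[0,0,0],[0,0,0]],"gripper":[0,0,0,0,0]}'
python3 -m crank '{"travel":[[0,4,0],[0,8,0],[0,10,0],[0,10,0],[0,10,0]],"turn":[[0,0,0],[0,0,0],[0,0,0],[0,0,0],[0,0,0]],"gripper":[0,0,0,0,0]}'
python3 - <<'E'
from h import *
a,b=[bot.grab_frame(n)["pixels"] for n in("side","top")]
z=lambda im,x,y,w,h,k:cv2.resize(im[y:y+h,x:x+w],None,fx=k,fy=k)
cv2.imwrite("pics/g5.png",np.hstack([z(a,300,110,80,110,5),z(b,310,170,130,183,3)[:549]][:1]+[z(b,310,170,130,110,3)[:330].copy() if 0 else cv2.resize(b[170:280,310:390+50],(390,550))])[:,:,::-1])
E
```

```text
clock: 23.6
position: [0.5219, 0.0122, 0.152]
tool_rot: [3.141, 0.0, 1.635]
force: [0.7, -0.3, -0.0]
grip_width: 0.0212
finger_force: 39.2
clock: 24.1
position: [0.5137, -0.1879, 0.1521]
tool_rot: [3.141, 0.0, 1.633]
force: [1.0, 0.6, -1.1]
grip_width: 0.0208
finger_force: 39.2
clock: 24.6
position: [0.5129, -0.2676, 0.1025]
tool_rot: [3.139, 0.001, 1.632]
force: [0.5, -0.4, -0.8]
grip_width: 0.0209
finger_force: 39.2
clock: 25.1
position: [0.5121, -0.2668, 0.0217]
tool_rot: [-3.141, -0.0, 1.633]
force: [-0.1, -0.3, -0.5]
grip_width: 0.0208
finger_force: 41.1
clock: 25.6
position: [0.5121, -0.2673, 0.0215]
tool_rot: [3.141, 0.0, 1.632]
force: [-0.3, -0.1, 0.2]
grip_width: 0.076
finger_force: 0.0
clock: 26.1
position: [0.5119, -0.267, 0.1122]
tool_rot: [-3.141, -0.0, 1.633]
force: [-0.5, -0.5, 0.2]
grip_width: 0.0855
finger_force: 0.0
clock: 26.6
position: [0.5118, -0.1563, 0.1715]
tool_rot: [3.141, 0.0, 1.631]
force: [0.9, 0.5, 0.5]
grip_width: 0.0853
finger_force: 0.0
clock: 27.1
position: [0.5117, 0.0456, 0.1715]
tool_rot: [3.141, -0.0, 1.634]
force: [0.3, -1.4, -0.2]
grip_width: 0.0854
finger_force: 0.0
clock: 27.6
position: [0.5119, 0.1427, 0.1712]
tool_rot: [-3.141, 0.0, 1.633]
force: [-0.1, -0.2, 0.5]
grip_width: 0.0853
finger_force: 0.0
```

View pics/g5.png

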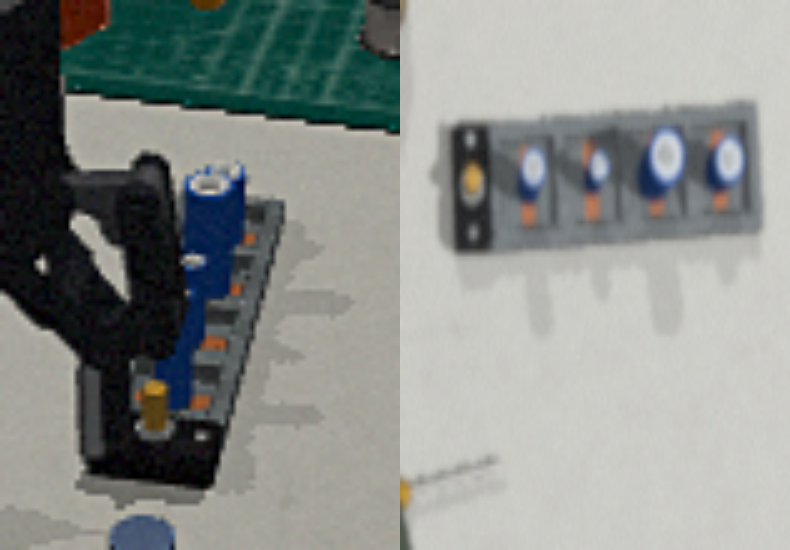

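All four cells stand upright, one to a well. From the test post they run tall, thin, wide, short (top crop (533,168), (598,165), (665,155), (727,158)). The gripper is clear, so I'm handing in.

```bash
python3 -c "
from workcell import bot
print(bot.job_done())"
```

```text
the job is handed in; nothing more can be done
None
```

All four cells stand upright in the test rack in reverse order (tall, thin, wide, short from the post), the collars were left in place, and I handed the job in at about 28 s of the 109 s limit; no verdict was returned.

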